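Assemble the sieve stack on the shaker

ROBOT

A 6-joint arm with a two-finger parallel gripper is mounted at the origin on a cart in front of the work surface, level with it; the furniture and walls round the work are solid. World frame = base frame: x ahead of the robot, y to its left, z up, the work surface at z = 0. Lengths are in m, angles in rad, forces in N, time in s.
With the tool pointing down it reaches from about 0.3 to 0.825 m from the base axis. Payload 5.4 kg.
Tool frame: the origin (TCP) lies at the very end of the fingers, on their centre line; the grasp point (between the pads) lies 19 mm behind it; z points along the fingers, y is the line along which they close (so a half turn about z gives the same grasp; the last joint's range is limited). The gripper opens to 92 mm and grips with 3 to 60 N. Pads are 20 mm wide; open, the fingers measure 128 mm over their backs; the gripper's body (75 mm by 189 mm) begins 69 mm behind the grasp point.
Start: joints at [-1.473, 0.158, 1.597, -0, 1.386, -0.21], TCP at [0.174, -0.548, 0.215] pointing down, gripper open.
Joint ranges: [-2.91, 2.91], [-0.94, 2.29], [0.18, 2.7], [-1.29, 4.43], [0.17, 2.64], [-3, 3]. Speed limits (rad/s): [2.57, 2.57, 3.14, 3.14, 3.14, 3.14].

INTERFACE

Orientations are given as a rotation vector (axis times angle).
In Python, from workcell import bot gives the robot as it stands. Calls block until the motion is done:
- bot.goto(position, orientation): joint-space move of the TCP to a pose.
- bot.line_to(position, rot=None, max_speed=0.15): straight line of the TCP; rot=None keeps the orientation; max_speed is the mean speed in m/s.
- bot.set_joints(angles): joint-space move.
- bot.set_gripper(opening, newtons=None): opening from 0.0 (shut) to 1.0 (fully open); newtons is the grip in N (None keeps the last); returns when the fingers have stopped.
- bot.hold(seconds).
- bot.inverse_kinematics(position, orientation): joint angles nearest the present ones, or None.
- bot.read_camera(name): name is "scene" or "top"; returns a dict with "pixels" (384x512x3 uint8, blue, green, red), "fx", "fy", "cx", "cy" (pixels), "k1" (the pictures are not rectified: a ray, as slopes to the right and down, at radius r is drawn at 1 + k1 r^2 times it, then the intrinsics apply), "R" (3x3) and "t" (3): a world point X has camera coordinates R X + t. Camera axes: x right, y down, z forward; pixel columns grow to the right and rows downward; lengths in m; the calibration is good to about 2 mm. A picture is of the moment at which its call begins. There is no depth.
A pose or a line that the arm cannot do raises bot.MotionError and nothing moves.
- bot.job_done(): hands the job in; it is judged then, once.
Readings, each from a call of its own:
- bot.current_clock(): time.
- bot.current_joints(): joint angles.
- bot.current_joint_vel(): joint speeds.
- bot.current_effort(): joint torques, N m.
- bot.current_ee_pos(): TCP position.
- bot.current_tool_rot(): TCP orientation.
- bot.current_contact_force(): force on the tool from outside, world axes, zero at the start.
- bot.current_ft_torque(): the same for the moment, N m.
- bot.current_opening(): opening from 0.0 (shut) to 1.0 (fully open).
- bot.current_grip_force(): force on a finger pad.
Only numpy, scipy, OpenCV 4.12 (cv2) and the standard library are available. Lean on these libraries where they do the work, as an engineer would, in place of code of your own. Each camera call takes 0.05 s, during which the arm holds its last target. There are 200 camera calls.

TASK

Build the sieve stack on the shaker's receiver dish for a run: first the fine sieve (blue rim), on it the medium one (yellow rim), then the coarse one (red rim), then the lid, each nested fully home in the one below. Then lay the hold-down bar across the two forked posts, down in both notches and with its grip centred over the lid. Leave the glass beaker and the brown sample vial standing where they are.

Things in the scene. Friction and masses are not known exactly. Their poses are not given: they have to be found in the camera images.
- shaker: Sieve shaker, fixed; white housing 100 x 200 mm (y long), 40 high, black control panel at -x. Origin: centre of underside. Over it a steel receiver dish 62 mm wide, rim at z 52, 56 mm socket. Steel posts at y +-75 end in forks open above and along y: notch floor z 134, 16 wide (x); flared tips z 152, 34 wide over all. Origins when seated, at z: fine 46, medium 68, coarse 90, lid 112, bar 134 mm.
- fine_sieve: Blue rim, close brass cloth. 62 mm wide, 28 high, round. Origin: centre of underside, z up. Tapered skirt 53 mm wide (foot 49) from z 0 to 6, frame 62 mm wide from z 6 to 28 (grip here), open socket 56 mm wide, 12 deep in its top: the next skirt drops in until the shoulder (z 6) meets the rim. 0.09 kg. Stands on the bench, free to move.
- medium_sieve: Yellow rim, 4 mm steel mesh. 62 mm wide, 28 high, round. Origin: centre of underside, z up. Tapered skirt 53 mm wide (foot 49) from z 0 to 6, frame 62 mm wide from z 6 to 28 (grip here), open socket 56 mm wide, 12 deep in its top: the next skirt drops in until the shoulder (z 6) meets the rim. 0.09 kg. Stands on the bench, free to move.
- coarse_sieve: Red rim, wide 8.5 mm mesh. 62 mm wide, 28 high, round. Origin: centre of underside, z up. Tapered skirt 53 mm wide (foot 49) from z 0 to 6, frame 62 mm wide from z 6 to 28 (grip here), open socket 56 mm wide, 12 deep in its top: the next skirt drops in until the shoulder (z 6) meets the rim. 0.09 kg. Stands on the bench, free to move.
- sieve_lid: Sieve lid: closed round steel cap, a 26 mm black rubber pad in the middle of its flat top. Origin: centre of underside, z up. Tapered skirt 53 mm wide (foot 49) from z 0 to 6 drops into a sieve's socket; cap 62 mm wide from z 6 to 20 (grip here). 0.09 kg. Stands on the bench among the sieves.
- hold_down_bar: Aluminium bar 12 mm wide (x), 184 long (y), 12 high, black end tips, lying on the bench; black upright grip in its middle, 16 mm (x) by 40 mm (y), z 12 to 36: grip it across the 16 mm. Origin: centre of underside, z up. Either way round is good. 0.18 kg. Bar and shaker swap sides by chance.
- glass_beaker: Clear glass beaker, about 51 x 57 mm, 62 mm high, standing among the sieves; leave it alone. Origin: centre of underside.
- sample_vial: Vial with white cap and dark brown sample, 27 mm wide, 61 mm high, standing among the sieves; leave it alone. Origin: centre of underside.

How it is judged:
On the way, in this order (a step that is already met when the one before it is completed fails the run):
1. the fine sieve is seated in the receiver dish (horizontal distance between fine_sieve and shaker below 0.0035 m and z of fine_sieve in the frame of shaker between 0.043 and 0.049 m and angle between fine_sieve's own z axis and vertical below 0.06 rad), for 0.2 s.
2. the medium sieve is seated in the fine one (all of step 1 and horizontal distance between medium_sieve and fine_sieve below 0.0035 m and z of medium_sieve in the frame of shaker between 0.065 and 0.071 m and angle between medium_sieve's own z axis and vertical below 0.06 rad), for 0.2 s.
3. the coarse sieve is seated in the medium one (all of step 2 and horizontal distance between coarse_sieve and medium_sieve below 0.0035 m and z of coarse_sieve in the frame of shaker between 0.087 and 0.093 m and angle between coarse_sieve's own z axis and vertical below 0.06 rad), for 0.2 s.
4. the lid is seated in the coarse sieve (all of step 3 and horizontal distance between sieve_lid and coarse_sieve below 0.0035 m and z of sieve_lid in the frame of shaker between 0.109 and 0.115 m and angle between sieve_lid's own z axis and vertical below 0.06 rad), for 0.2 s.
At the end, for the whole second after the job is handed in: Fine, medium, coarse sieve and lid nested on the receiver in this order, each within 3.5 mm of the axis of the piece below, 3 mm of its seated height and 0.06 rad of level; bar in both notches (3 mm in height, 5 across, 12 along, 0.06 rad); all released and at rest (all of step 4 and z of hold_down_bar in the frame of shaker between 0.131 and 0.137 m and x of hold_down_bar in the frame of shaker between -0.005 and 0.005 m and y of hold_down_bar in the frame of shaker between -0.012 and 0.012 m and angle between the y axis of hold_down_bar and the y axis of shaker, either way round below 0.06 rad and angle between hold_down_bar's own z axis and vertical below 0.06 rad and linear speed of each of fine_sieve, medium_sieve, coarse_sieve, sieve_lid, hold_down_bar below 0.02 m/s); the robot touches nothing.
It fails at once if the glass beaker is shifted by more than 20 mm or tipped (distance of glass_beaker from where it was at the start of the episode above 0.02 m or angle between glass_beaker's own z axis and vertical above 0.3 rad).
It fails at once if the sample vial is shifted by more than 20 mm or tipped (distance of sample_vial from where it was at the start of the episode above 0.02 m or angle between sample_vial's own z axis and vertical above 0.3 rad).
It also fails if it takes over 141 s, if anything falls off the work surface, if the arm or the gripper's body presses on something with over 40 N, if the wrist force passes 120 N, or if a joint passes its speed limit or range.

## Working session

There is one attempt and no reset: what is moved stays moved. The work goes in short steps, each a Python script; the robot and the scene stay as the last script left them, time stands still between calls to the robot, and variables do not carry over. Pictures are saved under pics/ and viewed, at most 14 in all, crops included, and the job is handed in when it is done.

```bash
mkdir -p pics; ls; python3 - <<'E'
from workcell import bot
import cv2, numpy as np
for n in("scene","top"):
    c=bot.read_camera(n); cv2.imwrite(f"pics/{n}0.png",c["pixels"])
    print(n,c["fx"],c["fy"],c["cx"],c["cy"],c["k1"],np.round(c["R"],4).tolist(),np.round(c["t"],4))
    print((-np.array(c["R"]).T@c["t"]))
print(bot.current_clock(),bot.current_tool_rot())
E
```

```text
pics
scene 445.2418095343899 445.2418095343899 250.8733371130623 186.31642730642614 0.02405575251310794 [[-0.7437, -0.6684, 0.0111], [-0.3888, 0.4191, -0.8205], [0.5437, -0.6145, -0.5716]] [0.4963 0.2082 1.0123]
[-0.10031186  0.8665261   0.7439401 ]
top 426.52552242627496 426.52552242627496 247.38902308852127 189.26465540275038 -0.0706138709869701 [[0.0198, -0.9998, 0.0021], [-0.9851, -0.0199, -0.1711], [0.1711, 0.0014, -0.9853]] [0.0922 0.5409 0.9997]
[0.35994941 0.10154139 1.07730383]
0.1 [-3.10277028e+00 -4.81296808e-01 -1.30651258e-04]
```

View pics/scene0.png

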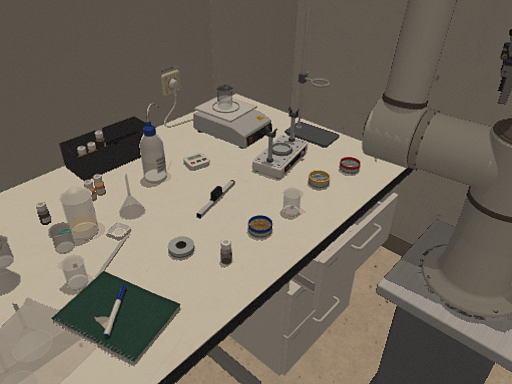

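View pics/top0.png

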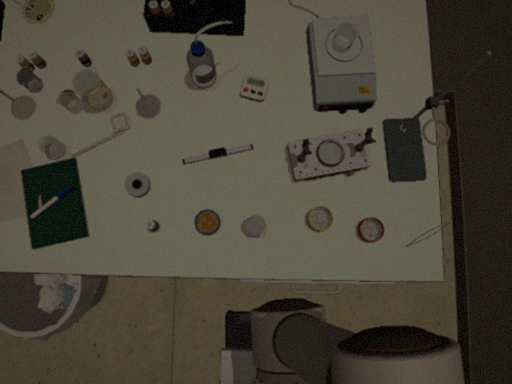

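The scene view shows the fine sieve at (260,225), medium (319,179), coarse (349,165), lid (181,247), bar (216,198), shaker (282,155), beaker (292,203) and vial (226,252). In the top view they are at (207,222), (319,218), (370,230), (137,184), (218,154), (329,155), (254,226) and (152,225), in the same order.

```bash
python3 - <<'E'
import cv2, numpy as np
t=cv2.imread("pics/top0.png"); s=cv2.imread("pics/scene0.png")
a=cv2.resize(t[115:245,120:390],(800,385),interpolation=cv2.INTER_CUBIC)
cv2.imwrite("pics/topc.png",cv2.convertScaleAbs(a,alpha=1.5))
b=cv2.resize(s[90:270,160:370],(700,600),interpolation=cv2.INTER_CUBIC)
cv2.imwrite("pics/scenec.png",b)
E
```

```text
(no output)
```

View pics/topc.png

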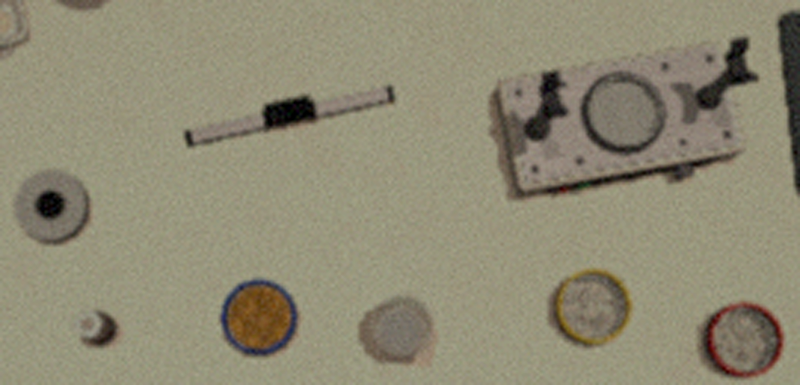

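View pics/scenec.png

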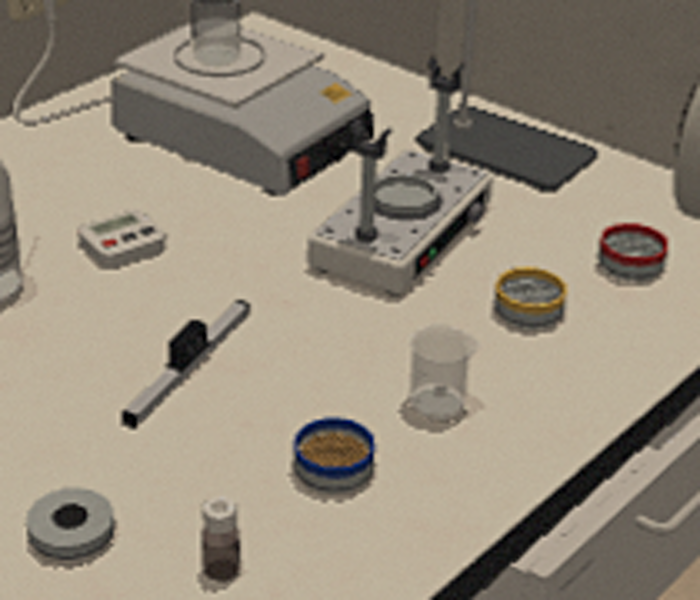

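The crops show the sieve rims, the black lid pad, the bar's black tips and grip, the dish ring at (623,112) in the top crop, and the forks at (372,145) and (445,75) in the scene crop. These are all clean features to triangulate.

```bash
cat > h.py <<'E'
from workcell import bot
import cv2, numpy as np
from scipy.spatial.transform import Rotation as Rn
def grab(n,k=4):
    c=[bot.read_camera(n) for _ in range(k)]; d=c[0]
    d["pixels"]=np.mean([x["pixels"] for x in c],0).astype(np.uint8)
    d["R"]=np.array(d["R"]); d["t"]=np.array(d["t"]); return d
def ray(c,p):
    q=np.array([(p[0]-c["cx"])/c["fx"],(p[1]-c["cy"])/c["fy"]]); u=q.copy()
    for _ in range(10): u=q/(1+c["k1"]*(u@u))
    d=c["R"].T@np.r_[u,1]; return -c["R"].T@c["t"], d/np.linalg.norm(d)
def plane(c,p,z):
    o,d=ray(c,p); return o+d*(z-o[2])/d[2]
def proj(c,X):
    v=c["R"]@np.array(X)+c["t"]; u=v[:2]/v[2]; u=u*(1+c["k1"]*(u@u))
    return np.array([c["fx"]*u[0]+c["cx"],c["fy"]*u[1]+c["cy"]])
def tri(ca,pa,cb,pb):
    (o,d),(p,e)=ray(ca,pa),ray(cb,pb)
    s=np.linalg.lstsq(np.c_[d,-e],p-o,rcond=None)[0]
    a,b=o+s[0]*d,p+s[1]*e; return (a+b)/2,np.linalg.norm(a-b)
def biggest(mask,x0,y0,x1,y1):
    "largest blob in the window: convex hull points, centroid"
    m=np.zeros(mask.shape,np.uint8); m[y0:y1,x0:x1]=mask[y0:y1,x0:x1]
    cs=cv2.findContours(m,cv2.RETR_EXTERNAL,cv2.CHAIN_APPROX_NONE)[0]
    return max(cs,key=cv2.contourArea)
def rim(c,box,kind):
    hsv=cv2.cvtColor(c["pixels"],cv2.COLOR_BGR2HSV); h,s,v=cv2.split(hsv)
    m={"blue":(h>100)&(h<135)&(s>100),"yellow":(h>17)&(h<32)&(s>130),
       "red":((h<10)|(h>168))&(s>110),"black":v<60}[kind]
    k=biggest((m*255).astype(np.uint8),*box)
    if kind=="black":
        M=cv2.moments(k); return (M["m10"]/M["m00"],M["m01"]/M["m00"]),cv2.contourArea(k)
    e=cv2.fitEllipse(cv2.convexHull(k)); return e[0],e[1]
E
python3 - <<'E'
from h import *
T,S=grab("top"),grab("scene")
import pickle; pickle.dump((T,S),open("cams.pkl","wb"))
def box(p,r=18): return int(p[0]-r),int(p[1]-r),int(p[0]+r),int(p[1]+r)
for n,k,a,b in [("fine","blue",(207,222),(260,225)),("medium","yellow",(319,218),(319,179)),("coarse","red",(370,230),(349,165)),
   ("lid","black",(137,184),(181,246)),("grip","black",(218,153),(216,193))]:
    A,B=rim(T,box(a),k),rim(S,box(b,15),k); X,e=tri(T,A[0],S,B[0]); print(n,np.round(X,4),round(e,4),np.round(A[0],1),A[1],np.round(B[0],1),B[1])
# bird-eye rectified crops around the shaker from averaged pictures
print(plane(T,(330,153),.052), plane(T,(252,147),.006),plane(T,(184,162),.006))
a=cv2.resize(T["pixels"][120:190,280:385],(780,520),interpolation=cv2.INTER_CUBIC)
cv2.imwrite("pics/tsh.png",cv2.convertScaleAbs(a,alpha=1.5))
a=cv2.resize(S["pixels"][95:185,245:320],(500,600),interpolation=cv2.INTER_CUBIC)
cv2.imwrite("pics/ssh.png",a)
E
```

```text
fine [0.4514 0.1905 0.0184] 0.0217 [213.8 228.8] (3.8005847930908203, 11.401754379272461) [259.8 224. ] (17.69111442565918, 24.334774017333984)
medium [ 0.4726 -0.0785  0.024 ] 0.0024 [319.7 218.2] (24.508281707763672, 24.96736717224121) [318.8 176.7] (13.578980445861816, 20.804658889770508)
coarse [ 0.447  -0.2064  0.0237] 0.0022 [370.9 229.4] (24.730016708374023, 25.404903411865234) [349.7 163. ] (12.678847312927246, 20.345888137817383)
lid [0.551  0.3832 0.02  ] 0.0032 [136.4 183.7] 68.0 [180.6 244.3] 41.0
grip [0.6361 0.1812 0.022 ] 0.0018 [217.3 152.5] 126.0 [216.  193.2] 103.5
[ 0.63357193 -0.10051791  0.052     ] [0.65752551 0.09325364 0.006     ] [0.61408565 0.26806205 0.006     ]
```

View pics/tsh.png

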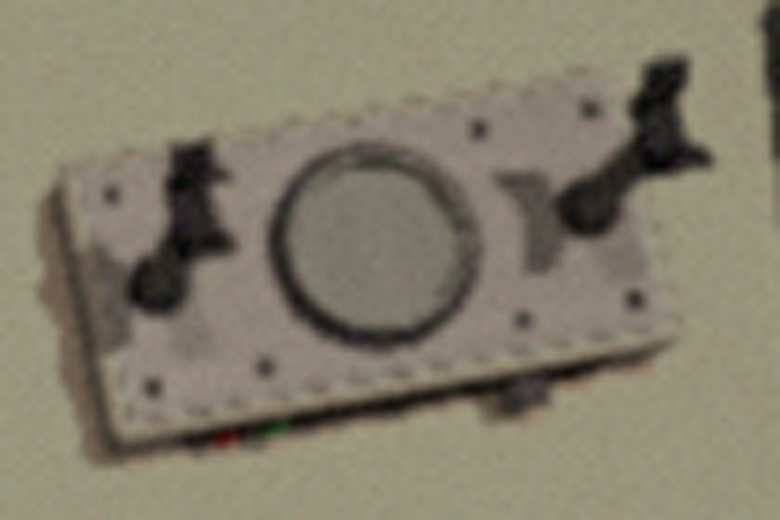

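View pics/ssh.png

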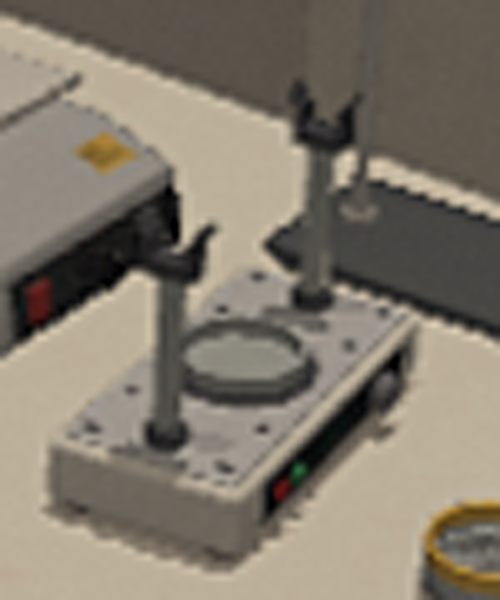

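The dish ring centre is near (376,246) in the top crop. The housing screws, for example (112,194)–(635,298) and (590,109)–(152,387), are symmetric about the shaker centre, so they give me centre and yaw.

```bash
cat > meas.py <<'E'
from h import *
import pickle
T,S=pickle.load(open("cams.pkl","rb"))
def dot(c,p,r=2.6):
    "dark-weighted centroid near p"
    g=c["pixels"].sum(2).astype(float)/3; x0,y0=np.round(p).astype(int); w=g[y0-3:y0+4,x0-3:x0+4]
    yy,xx=np.mgrid[y0-3:y0+4,x0-3:x0+4]; W=np.clip(np.percentile(w,60)-w-5,0,None)*(np.hypot(xx-p[0],yy-p[1])<r)
    return np.array([(W*xx).sum(),(W*yy).sum()])/W.sum()
tp=[(112,194),(590,109),(635,298),(152,387),(478,128),(265,367)]
tp=[dot(T,(280+x/780*105-.43,120+y/520*70-.43)) for x,y in tp]
# same screws in the scene view: predicted from the top one at z .04, refined
P=[plane(T,p,.04) for p in tp]
sp=[proj(S,p) for p in P]; 
for k in range(2): 
    sp2=[dot(S,p) for p in sp]
c=[]
for a,b,p,q in zip(tp,sp2,P,sp):
    X,e=tri(T,a,S,b); c.append(X); print(np.round(p,4),np.round(X,4),round(e,4),np.round(b-q,1))
P=np.array(P);Q=np.array(c);R2=np.array([plane(S,b,.04) for b in sp2])
for n,A in(("top",P),("tri",Q),("scene",R2)):
    ctr=A.mean(0); d=(A[0]-A[1])+(A[3]-A[2]); print(n,ctr,"yaw y-axis",np.degrees(np.arctan2(-d[0],d[1])))
print("sides",np.linalg.norm(P[0]-P[1]),np.linalg.norm(P[0]-P[3]))
h,s,v=cv2.split(cv2.cvtColor(T["pixels"],cv2.COLOR_BGR2HSV)); print(np.round(h[222,192:224]),s[222,192:224])
E
python3 meas.py
```

```text
[ 0.6536 -0.0135  0.04  ] [ 0.6532 -0.0141  0.0391] 0.0016 [0.5 0.3]
[ 0.6877 -0.1778  0.04  ] [ 0.6867 -0.1786  0.0397] 0.0026 [0.8 0.2]
[ 0.6209 -0.1912  0.04  ] [ 0.6193 -0.1901  0.0446] 0.0009 [ 0.4 -1. ]
[ 0.5869 -0.0274  0.04  ] [ 0.5861 -0.0281  0.0393] 0.0023 [0.7 0.3]
[ 0.6795 -0.1392  0.04  ] [ 0.6801 -0.141   0.0348] 0.0023 [0.5 1.2]
[ 0.5947 -0.0652  0.04  ] [ 0.5936 -0.0656  0.0409] 0.0022 [ 0.8 -0.1]
top [ 0.63720084 -0.10238987  0.04      ] yaw y-axis 11.724064676980642
tri [ 0.63647161 -0.10291221  0.03973588] yaw y-axis 11.555119839764771
scene [ 0.63518689 -0.10301725  0.04      ] yaw y-axis 12.319147452826943
sides 0.16780028100768837 0.06810456544896505
[ 27  30  23 115 162  17  18  18  16  17  17  17  17  15  18  18  16  16
  17  16  16  17  18  17  17  15 165 119  12  17  24  28] [ 50  45  16 166  31 146 186 196 181 192 216 190 193 171 200 203 176 175
 200 186 197 227 196 205 187 158  33  99  54  64  54  47]
```

```bash
cat >> h.py <<'E'
def rot(a):
    y=np.array([np.cos(a),np.sin(a),0]); z=np.array([0,0,-1.]); return Rn.from_matrix(np.c_[np.cross(y,z),y,z]).as_rotvec()
def best(p,a):
    "of the two half-turn equivalents, the one with the last joint nearer its middle"
    o=[(abs(q[5]),rot(x)) for x in(a,a+np.pi) if (q:=bot.inverse_kinematics(list(p),rot(x))) is not None]
    return min(o,key=lambda t:t[0])[1]
def above(x,y,z,a):
    r=best((x,y,z),a); bot.goto([x,y,z],r); return r
def st(tag): print(tag,"t",round(bot.current_clock(),1),"p",np.round(bot.current_ee_pos(),4),"F",np.round(bot.current_contact_force(),1),"open",round(bot.current_opening(),3),"g",round(bot.current_grip_force(),1))
YAW=np.radians(11.7); SH=np.array([.6368,-.1027])
E
python3 - <<'E'
from h import *
import pickle
T,S=pickle.load(open("cams.pkl","rb"))
h,s,v=cv2.split(cv2.cvtColor(T["pixels"],cv2.COLOR_BGR2HSV))
k=biggest(((s>85)*255).astype(np.uint8),190,205,224,240); e=cv2.fitEllipse(cv2.convexHull(k)); print(e[1])
out={"fine":plane(T,e[0],.028)}
for n,kd,b in(("medium","yellow",(301,200,337,236)),("coarse","red",(352,212,388,248))):
    out[n]=plane(T,rim(T,b,kd)[0],.028)
out["lid"]=plane(T,rim(T,(119,166,155,202),"black")[0],.02)
out["bar"]=plane(T,rim(T,(200,135,236,171),"black")[0],.030)
d=np.array([-.0008,-.0004])
for k in out: out[k]=out[k][:2]+d; print(k,out[k].round(4))
b=biggest(((v<75)*255).astype(np.uint8),200,135,236,171)
pickle.dump(out,open("pos.pkl","wb"))
x,y=out["fine"]
for a in (np.pi/2,YAW):
    r=above(x,y,.12,a); bot.set_gripper(.82)
    bot.line_to([x,y,.006],r,.15); bot.set_gripper(0,5); st("sq")
    if a!=YAW: bot.set_gripper(.82); bot.line_to([x,y,.04],r,.2)
bot.set_gripper(.82); st("rel")
bot.line_to([x,y,.15],None,.25)
j=bot.current_joints(); bot.goto([x-.1,y-.28,.25],r)
T=grab("top",3);st("")
h,s,v=cv2.split(cv2.cvtColor(T["pixels"],cv2.COLOR_BGR2HSV))
k=biggest(((s>85)*255).astype(np.uint8),190,205,224,240); e=cv2.fitEllipse(cv2.convexHull(k))
S=grab("scene",1); print("top now",plane(T,e[0],.028)[:2]+d,"true",x,y)
cv2.imwrite("pics/s1.png",S["pixels"])
E
```

```text
(23.91610336303711, 24.2247314453125)
fine [0.4581 0.2006]
medium [ 0.4724 -0.0776]
coarse [ 0.4468 -0.205 ]
lid [0.5515 0.3838]
bar [0.6339 0.1807]
sq t 5.0 p [0.459  0.2008 0.007 ] F [-0.4  0.3  5.1] open 0.675 g 5.0
sq t 8.5 p [0.4591 0.2008 0.007 ] F [-1.   0.9  3.8] open 0.67 g 5.0
rel t 8.9 p [0.4578 0.2006 0.0058] F [-0.7 -0.5  0. ] open 0.819 g 0.0
 t 10.9 p [ 0.3582 -0.0786  0.2494] F [-0.3  0.1 -0.3] open 0.82 g 0.0
top now [0.45783686 0.20138107] true 0.45807720373195576 0.20062845778321634
```

View pics/s1.png

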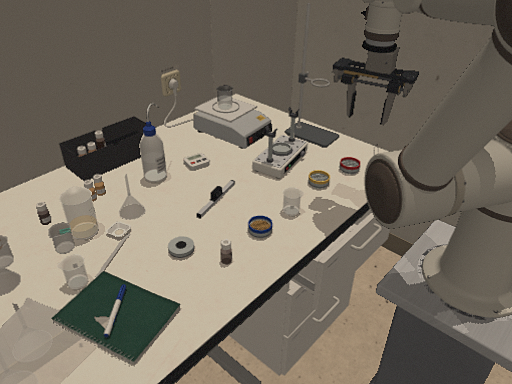

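The picture shows the fine sieve standing at (260,225) after being centred by two squeezes. The camera bias is under 1 mm. Next I pick it and place it.

```bash
cat >> h.py <<'E'
SH=np.array([.6372,-.1032])
def pick(x,y,off,a,squeeze=True,op=.82,n=25):
    if squeeze:
        r=above(x,y,.11,a+np.pi/2); bot.set_gripper(op); bot.line_to([x,y,off],r,.2)
        bot.set_gripper(0,5); bot.set_gripper(op); bot.line_to([x,y,off+.05],r,.25)
    r=best((x,y,.11),a); bot.goto([x,y,.08],r); bot.set_gripper(op)
    bot.line_to([x,y,off],r,.2); bot.set_gripper(0,n); st("grip")
    bot.line_to([x,y,.16],None,.25); st("lift")
def place(zs,off,op=.82):
    x,y=SH; zt=zs+off
    r=best((x,y,.2),YAW); bot.goto([x,y,max(.20,zt+.035)],r)
    bot.line_to([x,y,zt+.012],r,.2); bot.line_to([x,y,zt+.001],None,.03); st("down")
    bot.set_gripper(op); st("rel"); bot.line_to([x,y,max(.24,zt+.06)],None,.25)
E
python3 - <<'E'
from h import *
pick(.4588,.2007,.006,YAW,squeeze=False)
place(.046,.006)
bot.goto([.40,.0,.25],bot.current_tool_rot())
T=grab("top",3); st("")
cv2.imwrite("pics/t2.png",cv2.convertScaleAbs(cv2.resize(T["pixels"][110:200,270:390],(800,600),interpolation=cv2.INTER_CUBIC),alpha=1.4))
h,s,v=cv2.split(cv2.cvtColor(T["pixels"],cv2.COLOR_BGR2HSV))
k=biggest((((h>8)&(h<24)&(s>110))*255).astype(np.uint8),310,130,352,175); e=cv2.fitEllipse(cv2.convexHull(k)); print(e)
M=cv2.moments(k);p=(M["m10"]/M["m00"],M["m01"]/M["m00"]);print(plane(T,p,.046+.016),p)
E
```

```text
grip t 13.4 p [0.4602 0.2009 0.0077] F [-1.2 -0.9  8. ] open 0.664 g 25.0
lift t 14.1 p [0.4578 0.2005 0.1585] F [-0.7 -0.3 -1.8] open 0.662 g 25.0
down t 16.8 p [ 0.6377 -0.1034  0.0538] F [ 0.1 -0.   4. ] open 0.664 g 25.0
rel t 17.2 p [ 0.637  -0.1031  0.0527] F [-0.7 -0.2  0.6] open 0.817 g 0.0
 t 19.3 p [ 0.4008 -0.0005  0.2501] F [ 0.2  0.1 -0.9] open 0.821 g 0.0
((331.92724609375, 150.02223205566406), (19.591100692749023, 20.674808502197266), 112.96521759033203)
[ 0.63847682 -0.10326195  0.062     ] (331.85445205479454, 150.06335616438355)
```

View pics/t2.png

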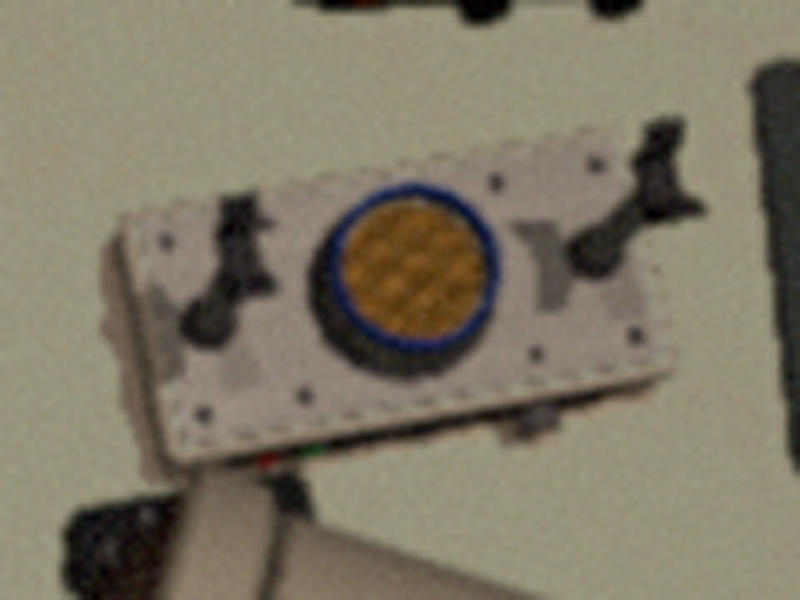

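The top crop shows the fine sieve in the dish, with its blue rim centred at (414,267) in the crop. I'll check the seat height with both views.

```bash
cat >> h.py <<'E'
def masks(c):
    h,s,v=cv2.split(cv2.cvtColor(c["pixels"],cv2.COLOR_BGR2HSV))
    return {"blue":(h>100)&(h<135)&(s>60)&(v<140),"yellow":(h>17)&(h<32)&(s>120),"red":((h<10)|(h>168))&(s>100)}
def rimpts(c,kind,box):
    m=masks(c)[kind]; ys,xs=np.nonzero(m[box[1]:box[3],box[0]:box[2]])
    p=np.c_[xs+box[0],ys+box[1]].astype(np.float32); return cv2.fitEllipse(cv2.convexHull(p))
E
python3 - <<'E'
from h import *
T,S=grab("top",3),grab("scene",3)
cv2.imwrite("pics/s3.png",S["pixels"])
a=rimpts(T,"blue",(312,130,352,172)); b=rimpts(S,"blue",(262,128,302,168)); print(a,b)
X,e=tri(T,a[0],S,b[0]); print(X,e, plane(T,a[0],.074))
c=np.array([*SH]); print("expect px if seated at SH",proj(T,[*c,.074]),proj(S,[*c,.074]))
for dz in(0,): 
    for s in(-1,1):
        print(proj(S,[*c,.074])-proj(S,[*c,.080]))
cv2.imwrite("pics/s3c.png",cv2.resize(S["pixels"][110:190,240:320],(600,600),interpolation=cv2.INTER_CUBIC))
E
```

```text
((331.56805419921875, 150.01902770996094), (24.866424560546875, 25.81452751159668), 118.69352722167969) ((279.4278869628906, 146.60777282714844), (25.709754943847656, 43.34684753417969), 125.44035339355469)
[ 0.64245036 -0.10554933  0.04745011] 0.0002693810501294451 [ 0.63528025 -0.10014156  0.074     ]
expect px if seated at SH [332.80336583 149.2843065 ] [280.63873259 139.98169969]
[-0.09623857  1.70939756]
[-0.09623857  1.70939756]
```

View pics/s3c.png

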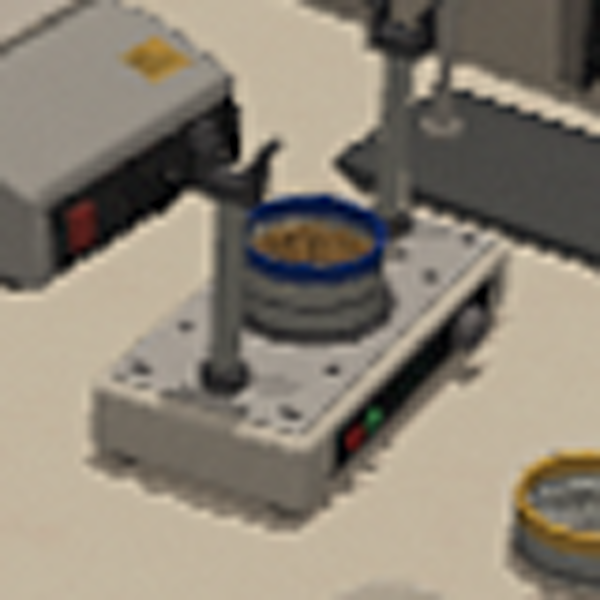

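The scene crop shows the fine sieve level in the dish, with its rim centre near (316,232) in the crop. That matches the expected seated height. Next are medium and coarse.

```bash
python3 - <<'E'
from h import *
import pickle
o=pickle.load(open("pos.pkl","rb")); b=np.array([.0006,-.0006])
x,y=o["medium"]+b
pick(x,y,.006,YAW); place(.068,.006)
x,y=o["coarse"]+b
bot.goto([.45,-.1,.25],bot.current_tool_rot()); S=grab("scene",2); T=grab("top",2); st("")
a=rimpts(T,"yellow",(312,125,352,172)); print(a, proj(T,[*SH,.096]))
i=cv2.resize(S["pixels"][100:180,240:320],(400,400),interpolation=cv2.INTER_CUBIC)
j=cv2.convertScaleAbs(cv2.resize(T["pixels"][110:190,290:370],(400,400),interpolation=cv2.INTER_CUBIC),alpha=1.4)
cv2.imwrite("pics/m4.png",np.hstack([i,j]))
E
```

```text
grip t 25.4 p [ 0.4744 -0.0788  0.0076] F [-0.3 -0.5  6.7] open 0.664 g 25.0
lift t 26.1 p [ 0.472  -0.0778  0.1585] F [-1.  -0.3 -1.1] open 0.667 g 25.0
down t 28.1 p [ 0.6376 -0.1033  0.0756] F [-1.4  0.3  3.3] open 0.667 g 25.0
rel t 28.5 p [ 0.6371 -0.1032  0.0747] F [-0.1 -0.3  0.7] open 0.825 g 0.0
 t 30.3 p [ 0.4509 -0.1001  0.2498] F [-0.  -0.5 -0.1] open 0.821 g 0.0
((336.3520202636719, 153.25823974609375), (29.517486572265625, 39.36100769042969), 148.3658905029297) [334.63053096 146.86081326]
```

View pics/m4.png

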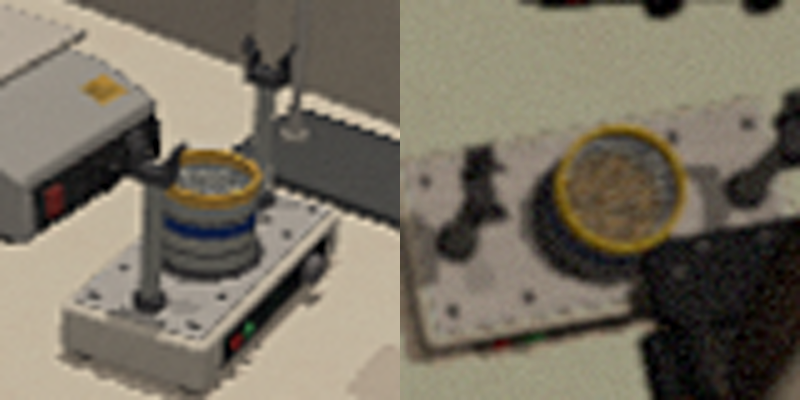

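The medium sieve is nested level, with its yellow rim at (620,189) in the montage. Both views show an even stack. Next are coarse, then lid.

```bash
python3 - <<'E'
from h import *
import pickle
o=pickle.load(open("pos.pkl","rb")); b=np.array([.0006,-.0006])
x,y=o["coarse"]+b
pick(x,y,.006,YAW); place(.090,.006)
x,y=o["lid"]+b
# lid: closing directions 20 deg off world y (away from the vial), then back
bot.goto([.5,.2,.25],bot.current_tool_rot())
S=grab("scene",2); T=grab("top",2); st("")
i=cv2.resize(S["pixels"][100:180,240:320],(400,400),interpolation=cv2.INTER_CUBIC)
j=cv2.convertScaleAbs(cv2.resize(T["pixels"][110:190,290:370],(400,400),interpolation=cv2.INTER_CUBIC),alpha=1.4)
cv2.imwrite("pics/m5.png",np.hstack([i,j]))
print("vial",plane(T,(154,227),.03))
E
```

```text
grip t 36.0 p [ 0.4486 -0.2066  0.0076] F [-0.8  0.2  6.6] open 0.665 g 25.0
lift t 36.8 p [ 0.4465 -0.2049  0.1585] F [-0.1  0.  -1.7] open 0.665 g 25.0
down t 38.8 p [ 0.6376 -0.1034  0.0977] F [-1.3  0.5  2.4] open 0.668 g 25.0
rel t 39.2 p [ 0.6371 -0.1031  0.0967] F [ 0.3 -0.8  0.3] open 0.817 g 0.0
 t 41.4 p [0.5006 0.1991 0.2499] F [ 0.3 -1.   0.2] open 0.82 g 0.0
vial [0.44283269 0.33108098 0.03      ]
```

View pics/m5.png

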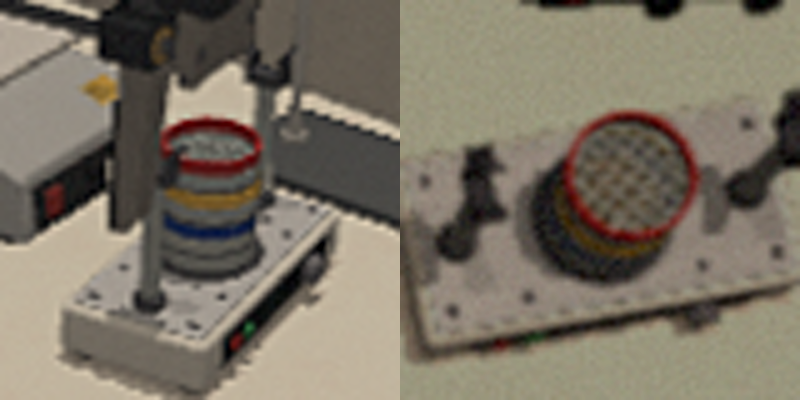

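The coarse sieve is nested level, with its red rim at (632,176) in the montage. Now the lid.

```bash
python3 - <<'E'
from h import *
import pickle
o=pickle.load(open("pos.pkl","rb")); b=np.array([.0006,-.0006])
x,y=o["lid"]+b
pick(x,y,.004,YAW); place(.112,.004)
bot.goto([.42,-.12,.28],bot.current_tool_rot())
S=grab("scene",2); T=grab("top",3); st("")
i=cv2.resize(S["pixels"][90:170,240:320],(400,400),interpolation=cv2.INTER_CUBIC)
j=cv2.convertScaleAbs(cv2.resize(T["pixels"][110:190,290:370],(400,400),interpolation=cv2.INTER_CUBIC),alpha=1.4)
cv2.imwrite("pics/m6.png",np.hstack([i,j]))
v=cv2.cvtColor(T["pixels"],cv2.COLOR_BGR2HSV)[:,:,2]
def tip(c,box):
    w=c["pixels"].sum(2)[box[1]:box[3],box[0]:box[2]].astype(float); W=np.clip(np.percentile(w,50)*.7-w,0,None)
    yy,xx=np.mgrid[box[1]:box[3],box[0]:box[2]]; return np.array([(W*xx).sum(),(W*yy).sum()])/W.sum()
p,q=tip(T,(248,142,258,153)),tip(T,(178,156,189,167)); P,Q=plane(T,p,.010),plane(T,q,.010)
print(p,q,P,Q,(P+Q)/2,np.linalg.norm(P-Q),np.degrees(np.arctan2(P[0]-Q[0],Q[1]-P[1])))
g=rim(T,(200,135,236,171),"black")[0]; gs=rim(S,(200,175,232,212),"black")[0]; print("grip",plane(T,g,.03),tri(T,g,S,gs))
E
```

```text
grip t 47.0 p [0.5524 0.3833 0.0045] F [-0.3 -0.3  1.8] open 0.669 g 25.0
lift t 47.8 p [0.551  0.3827 0.158 ] F [ 0.5 -0.1 -0.2] open 0.668 g 25.0
down t 50.6 p [ 0.6372 -0.1032  0.1169] F [-1.3  1.  -1.4] open 0.671 g 25.0
rel t 51.1 p [ 0.6373 -0.1032  0.1172] F [ 0.3 -0.3  0.5] open 0.82 g 0.0
 t 52.8 p [ 0.4206 -0.12    0.2797] F [0.6 0.2 0.6] open 0.817 g 0.0
[251.18655902 146.8959197 ] [183.56392355 161.41007069] [0.65664956 0.09539293 0.01      ] [0.61467315 0.268638   0.01      ] [0.63566136 0.18201547 0.01      ] 0.17825788930356476 13.620000855683395
grip [0.63450386 0.18155673 0.03      ] (array([0.63570166, 0.18158114, 0.02242139]), np.float64(0.001867896451554604))
```

View pics/m6.png

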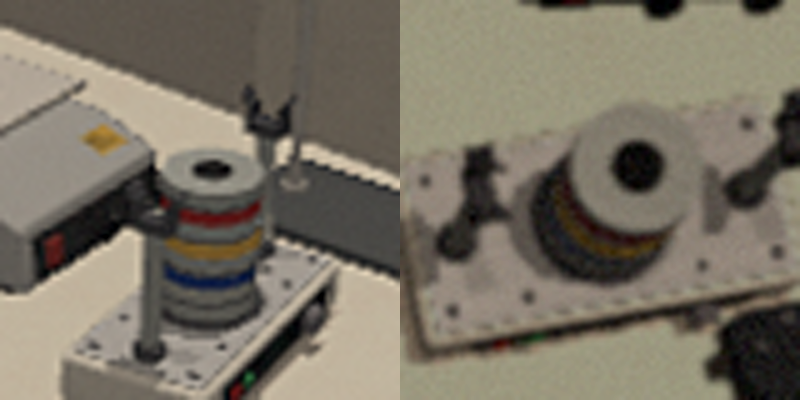

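The lid is level on the stack, with its pad at (210,169) in the scene half and (639,165) in the top half. I'll confirm its height numerically, then pick the bar and look before dropping it into the forks.

```bash
python3 - <<'E'
from h import *
S=grab("scene",2); T=grab("top",2)
a=rim(T,(330,134,346,150),"black"); b=rim(S,(272,116,290,130),"black"); print(a,b,tri(T,a[0],S,b[0]), "expect z .132")
x,y=.6354,.1812; A=np.radians(13.6)
r=best((x,y,.15),A); bot.goto([x,y,.15],r); bot.set_gripper(.45)
bot.line_to([x,y,.008],r,.2); bot.set_gripper(0,45); st("grip"); bot.line_to([x,y,.23],None,.25); st("lift")
r=best((*SH,.23),YAW); bot.goto([*SH,.23],r); bot.line_to([*SH,.168],r,.1); st("over")
S=grab("scene",2); T=grab("top",2)
i=cv2.resize(S["pixels"][85:165,230:310],(400,400),interpolation=cv2.INTER_CUBIC)
j=cv2.convertScaleAbs(cv2.resize(T["pixels"][105:185,290:390],(400,320),interpolation=cv2.INTER_CUBIC),alpha=1.4)
cv2.imwrite("pics/m7.png",np.hstack([i,np.vstack([j,np.zeros((80,400,3),np.uint8)])]))
E
```

```text
((337.0833333333333, 142.91666666666666), 78.0) ((282.09090909090907, 123.4090909090909), 11.0) (array([ 0.63565145, -0.10206158,  0.13209194]), np.float64(0.0020517370492448652)) expect z .132
grip t 56.5 p [0.6363 0.1813 0.009 ] F [1.3 0.1 3.5] open 0.171 g 45.0
lift t 57.6 p [0.6341 0.181  0.2274] F [ 0.   0.3 -1.9] open 0.174 g 45.0
over t 59.4 p [ 0.6377 -0.1032  0.1687] F [ 0.6  0.2 -0.9] open 0.166 g 45.0
```

View pics/m7.png

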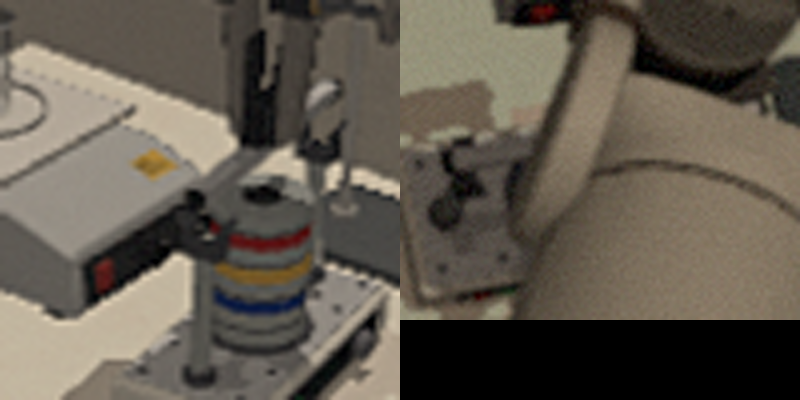

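The lid reads z 0.132, which is seated. The bar lies over the forks, with its near tip at (195,203) just above the near fork. I'll lower it while checking force.

```bash
python3 - <<'E'
from h import *
c=[.6366,-.1028]
for z in(.156,.150,.146,.1435,.1425):
    bot.line_to([*c,z],None,.04); st(z)
    if bot.current_contact_force()[2]>15: break
else:
    bot.set_gripper(.4); st("rel"); bot.line_to([*c,.25],None,.15); bot.goto([.42,-.12,.3],bot.current_tool_rot())
S=grab("scene",2); T=grab("top",3)
i=cv2.resize(S["pixels"][85:165,230:310],(400,400),interpolation=cv2.INTER_CUBIC)
j=cv2.convertScaleAbs(cv2.resize(T["pixels"][105:185,290:390],(400,320),interpolation=cv2.INTER_CUBIC),alpha=1.4)
cv2.imwrite("pics/m8.png",np.hstack([i,np.vstack([j,np.zeros((80,400,3),np.uint8)])]))
E
```

```text
0.156 t 60.1 p [ 0.6363 -0.1027  0.1554] F [-0.2 -0.3 -1.6] open 0.17 g 45.0
0.15 t 60.4 p [ 0.6363 -0.1027  0.1495] F [ 0.   0.1 -1.8] open 0.173 g 45.0
0.146 t 60.6 p [ 0.6364 -0.1027  0.1456] F [ 0.3  0.3 -1.4] open 0.168 g 45.0
0.1435 t 60.9 p [ 0.6365 -0.1027  0.1433] F [ 0.8  0.2 -1.7] open 0.171 g 45.0
0.1425 t 61.1 p [ 0.6368 -0.1029  0.143 ] F [-0.1  0.6  1.3] open 0.168 g 45.0
rel t 61.6 p [ 0.6366 -0.1028  0.1425] F [-0.3 -0.3  0.5] open 0.397 g 0.0
```

View pics/m8.png

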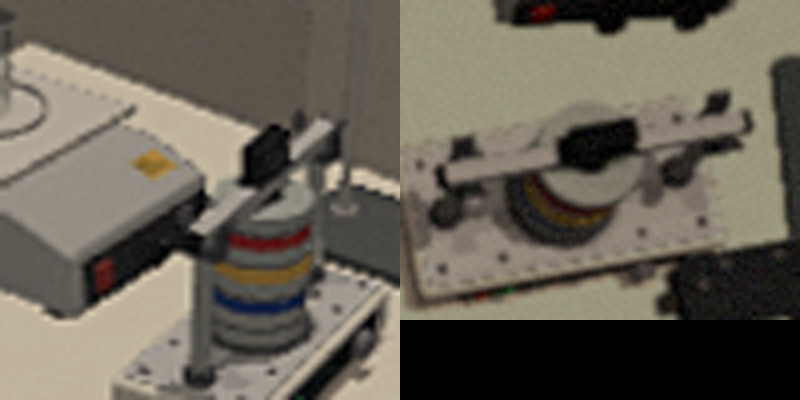

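The bar lies in both notches with its grip over the lid, at (597,145) in the top half and (266,152) in the scene half. One numeric check of the grip centre, then I hand in.

```bash
python3 - <<'E'
from h import *
T=grab("top",2); S=grab("scene",2)
g=rim(T,(326,128,352,152),"black")[0]; gs=rim(S,(276,106,290,124),"black")[0]; X,e=tri(T,g,S,gs)
d=X[:2]-[.6366,-.1028]; c,s=np.cos(YAW),np.sin(YAW); q=np.array([c*d[0]+s*d[1],-s*d[0]+c*d[1]])
print(X,e,"in shaker",q)
if abs(q[0])<.006 and abs(q[1])<.009 and .15<X[2]<.172: print(bot.job_done()); st("done")
E
```

```text
[ 0.63227363 -0.10020616  0.15794594] 0.002069508581603581 in shaker [-0.00371048  0.00341728]
the job is handed in; nothing more can be done
None
the job is handed in; nothing more can be done
```

The job is handed in at about 62 s of the 141 s allowed. The sieves and lid are stacked in order and the hold-down bar is in both notches with its grip over the lid; I never touched the beaker or vial, and the judge's verdict was not shown to me.

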